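# Mark the lens in the orange carrier

### The job

Take the orange lens carrier out of its rack, slide the marker's guard fully open and set the carrier gently and upright into the nest, fully down between the end walls. Then slide the guard fully shut, swing the red-posted lever to its stop, hold it there for half a second and let it spring all the way back. Work the lever only with the guard shut, finish with the carrier in the nest under the shut guard, and leave the other two carriers, the spectacles and the bottle where they are.

Things in the scene. Friction and masses are not known exactly. Their poses are not given: they have to be found in the camera images.
- orange_carrier: Loose orange block with a small lens on top, 56 (x) x 40 (y) x 36 mm (z), 90 g. Origin: centre of underside. Stands in a rack bay, its x along the rack's x: there only its x end faces (56 mm apart) can be gripped. In the nest its x lies along the marker's y, either way round, and only its y faces (40 mm apart) are free: put it down on the bench in between and take it the other way.
- blue_carrier: Like the orange carrier but blue, in another bay: leave alone.
- green_carrier: Like the orange carrier but green, in another bay: leave alone.
- rack: Fixed grey rack, base 66 (x) x 165 (y) x 12 mm high; the carriers stand on the base. Three bays at y = -52, 0, +52 mm between walls 5 mm thick and 52 mm long in x, tops 56 mm above the bench; bays are 47 mm wide and open at both x ends. Origin: centre of the underside.
- marker: Fixed white lens marker, x +-85, y -155 to +165 mm. Origin: on the bench under the nest centre; front is -x. The nest lies in an open-topped chamber, x +-73, y -60 to +55 mm, walls 80 mm high. Block 85 mm high at y -155 to -60 (lever on top), block 80 mm high at y +55 to +165 (guard parks above it). The guard's top face is 89 mm above the bench.
- nest (a point): Centre of the nest floor, 20 mm above the bench, axes as the marker's. Pocket 64 mm in y by 47 mm in x: dark end walls at y = +-32 mm (5 mm thick, 45 mm long in x, upright to 46 mm above the floor, then flaring outward to 39 mm at their tops, 56 mm above it) and low lips at x = +-23.5 mm (4 mm thick, 5 mm high).
- guard (a joint): Sliding clear guard with orange edges over the chamber, 170 (x) x 110 mm (y), 5 mm thick: 0 = shut (over the nest), 0.105 m = fully open, towards the marker's +y. About 2 N of friction; stays where left. May start slightly open.
- guard_rib (a point): Top centre of the orange rib on the guard: 60 mm long in the marker's x, 12 mm thick in its y, its top 30 mm above the guard's top face. Moves with the guard; at guard = 0 it is over the nest centre.
- lever (a joint): Sprung lever swinging level above the marker's block: 0 = at rest, 1.2 rad = stop, turning counter-clockwise seen from above (the post moves towards the marker's -y, then +x). The spring takes about 6 N at the post near the stop and returns the lever when let go.
- lever_post (a point): Centre of the top of the lever's upright red post: 18 mm diameter, its top 132 mm above the bench, standing 30 mm proud of the 14 mm wide steel arm (arm top 100 mm above the bench). 85 mm from the pivot; x points outward along the arm from pivot to post.
- lever_pivot (a point): Pivot axis (vertical) of the lever, 90 mm above the bench, at the marker's x 0, y -125 mm; axes as the marker's.
- spectacles: Loose folded spectacles lying flat, 44 mm (x) x 140 mm (y), 12 mm high. Origin: centre of the underside. Leave alone.
- cleaner: Loose closed bottle of lens cleaner, 44 mm diameter, 130 mm high, upright. Origin: centre of the underside. Leave alone.
Not all that is in view belongs to the job. Of the things that look like the orange_carrier, the middle-sized one is meant.

How it is judged:
By the outcome, as a careful person would: the job done as asked, in the order asked, and still so for the second after the job is handed in, with the robot touching nothing.
It also fails if it takes over 72 s, if anything falls off the work surface, if the arm or the gripper's body presses on something with over 40 N, if the wrist force passes 120 N, or if a joint passes its speed limit or range.

### The arm

A 6-joint arm with a two-finger parallel gripper is mounted at the origin on the work surface. World frame = base frame: x ahead of the robot, y to its left, z up, the work surface at z = 0. Lengths are in m, angles in rad, forces in N, time in s.
With the tool pointing down it reaches from about 0.25 to 0.775 m from the base axis. Payload 4 kg.
Tool frame: the origin (TCP) lies at the very end of the fingers, on their centre line; the grasp point (between the pads) lies 19 mm behind it (robot.hold_point_z is the distance from the TCP to the grasp point, in m); z points along the fingers, y is the line along which they close (so a half turn about z gives the same grasp; the last joint's range is limited). The gripper opens to 94 mm and grips with 3 to 60 N. Pads are 16 mm wide; open, the fingers measure 119 mm over their backs; the gripper's body (75 mm by 177 mm) begins 78 mm behind the grasp point.
Start: joints at [-1.451, 0.087, 1.371, -0, 1.684, -0.103], TCP at [0.122, -0.536, 0.206] pointing down, gripper open.
Joint ranges: [-3.1, 3.1], [-0.76, 2.03], [0.27, 2.55], [-1.08, 4.22], [0.17, 2.65], [-2.57, 2.57]. Speed limits (rad/s): [2.79, 2.79, 3.14, 3.14, 3.14, 3.14].

### API

Orientations are given as [roll, pitch, yaw] about the fixed x, y, z axes, in that order (R = Rz(yaw) Ry(pitch) Rx(roll)).
In Python, from bench import robot gives the robot as it stands.
- The arm moves only by the tool carry_out, never from a script. Its argument "steps" is a list of rows, each a list of 3 entries, a list of its own where there are three numbers: the shift along the tool's x, y, z in m, then the turn about the tool's z in units of 10 degrees (1.0 is 10 degrees), then the closure, from -1 (fully open) to 1 (shut). In form: [[[tx, ty, tz], roll, jaw], ...]. A call has 1 to 10 rows; each row is the pose to reach, as a shift and turn from the pose commanded when the call began, along the tool's axes at that moment; what a row does not reach only later rows make up. A row lasts 1/8 s, in which the tool goes at most 62.5 mm and 10.7 degrees, less where a joint would pass 70% of its speed; a pose out of reach is approached as far as the arm can. A call with a gripper value outside its range is refused whole. The fingers move at their own pace and stop on an object; the grip force is fixed at half the most. Time passes only in rows, so rows that repeat a pose let the fingers close. It gives the time, the measured TCP pose, the force, the opening and the grip force at its end, in the units of the state.
- robot.get_obs(): the state, without advancing time (a new reading comes with each control period).
- robot.snapshot(name): name is "side" or "top" or "wrist"; returns a dict with "image" (400x640x3 uint8, red, green, blue), "z_map" (400x640 float32, m along the optical axis (not along the pixel's ray), 0 where there is no reading), "mtx" (3x3 intrinsics, pixels), "R" (3x3) and "t" (3): a world point X has camera coordinates R X + t. Camera axes: x right, y down, z forward; pixel columns grow to the right and rows downward; lengths in m; the calibration is good to about 2 mm. A picture is of the moment at which its call begins.
- robot.close_job(): hands the job in; it is judged then, once.
The state is a dict: "time": time; "joint_positions": joint angles; "qvel": joint speeds; "joint_torque": joint torques, N m; "tool_pos": TCP position; "ee_rot": TCP orientation; "wrist_force": force on the tool from outside, world axes, zero at the start; "wrist_torque": the same for the moment, N m; "width": finger opening in m; "finger_force": force on a finger pad.
Only numpy, scipy, OpenCV 4.12 (cv2) and the standard library are available. Lean on these libraries where they do the work, as an engineer would, in place of code of your own. Each camera call takes 0.05 s, during which the arm holds its last target. There are 200 camera calls.

## Working session

There is one attempt and no reset: what is moved stays moved. The work goes in short steps, Python scripts to look and compute and a tool call to move; the robot and the scene stay as the last step left them, time stands still between calls to the robot, and variables do not carry over. Pictures are saved under pics/ and viewed, at most 10 in all, crops included, and the job is handed in when it is done.

Besides the shell and the picture viewer there is one more tool, called after "Call:" as name([rows], argument=value, ...), one row to a line, values as JSON. carry_out: Moves the arm, as the interface text tells. Its arguments: {"type":"object","properties":{"steps":{"type":"array","items":{"type":"array"}}},"required":["steps"]}

```bash
mkdir -p pics; ls; cat > h.py <<'E'
import numpy as np, cv2
from bench import robot
def snap(n):
    s=robot.snapshot(n); np.savez(f'{n}.npz',**s); return s
def cloud(s):
    z=s['z_map']; h,w=z.shape; u,v=np.meshgrid(np.arange(w),np.arange(h)); K=s['mtx']
    c=np.stack([(u-K[0,2])/K[0,0]*z,(v-K[1,2])/K[1,1]*z,z],-1)
    P=(c-s['t'])@s['R']; P[z==0]=np.nan; return P
def save(n,im): cv2.imwrite(f'pics/{n}.png',np.ascontiguousarray(im[...,::-1]))
E
python3 - <<'E'
from h import *
for n in ('top','side'):
    s=snap(n); save(n+'0',s['image']); print(n,s['mtx'][0,0],-s['R'].T@s['t'],s['R'][2])
print(robot.get_obs()['tool_pos'],robot.get_obs()['ee_rot'])
E
```

```text
pics
top 438.30602475094565 [ 0.34640197 -0.08639809  1.09209011] [ 0.14957906 -0.01682812 -0.98860655]
side 393.31906232141915 [ 0.44410578 -0.74377203  0.52932857] [ 0.09756317  0.83995068 -0.53382046]
[ 0.12146777 -0.53592286  0.20443194] [-3.13963745e+00 -2.23469245e-04  2.22803123e-01]
```

View pics/top0.png

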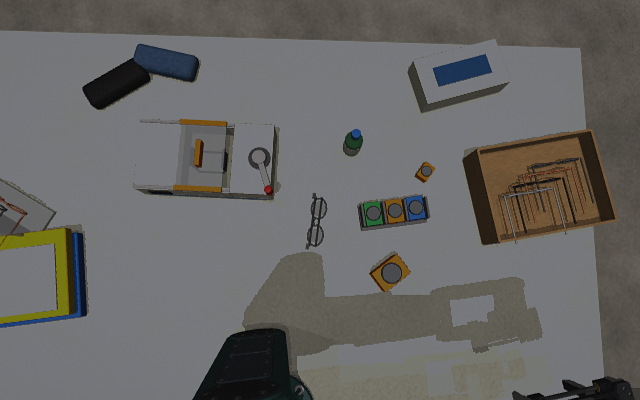

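View pics/side0.png

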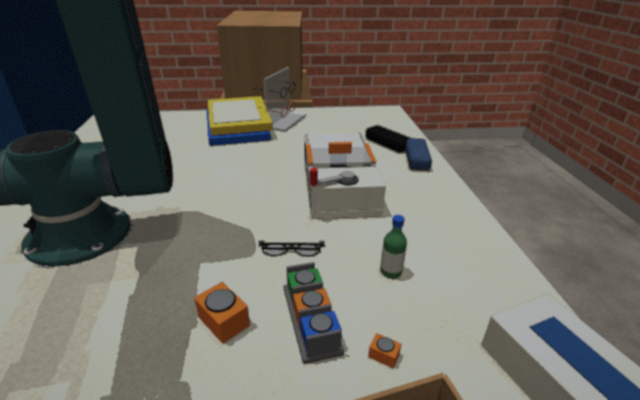

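Orange look-alikes in the top view: small at (425,172), middle-sized in the rack's middle bay at (395,210), large at (390,272). The one in the rack fits, both in size and in where it stands. I'll confirm it in a crop while measuring.

```bash
python3 - <<'E'
from h import *
s=dict(np.load('top.npz')); im=s['image']; P=cloud(s)
save('crop1',cv2.resize(im[150:300,340:460],None,fx=4,fy=4,interpolation=cv2.INTER_CUBIC))
save('crop2',cv2.resize(im[110:210,125:285],None,fx=5,fy=5,interpolation=cv2.INTER_CUBIC))
hsv=cv2.cvtColor(im,cv2.COLOR_RGB2HSV)
def rect(m,lab):
    n,l,st,_=cv2.connectedComponentsWithStats(m.astype(np.uint8))
    for i in range(1,n):
        if st[i,4]<25: continue
        q=P[l==i]; q=q[np.isfinite(q[:,0])]
        if len(q)<15: continue
        z=np.percentile(q[:,2],80); t=q[abs(q[:,2]-z)<.006]
        r=cv2.minAreaRect((t[:,:2]*1000).astype(np.float32))
        print(lab,st[i],'ztop %.3f'%z,np.round(r[0],1),np.round(r[1],1),round(r[2],1))
H,S,V=hsv[...,0],hsv[...,1],hsv[...,2]
rect((H>8)&(H<22)&(S>170)&(V>70)&(np.arange(640)[None]<450),'orange')
rect((H<6)&(S>150)&(V>70),'red')
rect((H>100)&(H<125)&(S>120)&(V>70),'blue'); rect((H>50)&(H<90)&(S>120),'green')
# rack & marker by height
X,Y,Z=P[...,0],P[...,1],P[...,2]
v,u=np.mgrid[:400,:640]
for lab,(u0,u1,v0,v1),(z0,z1) in [('rack',(350,435,188,235),(.045,.07)),('rackall',(350,435,188,235),(.006,.07)),('lblock',(225,285,115,205),(.078,.092)),('marker',(125,285,110,210),(.06,.092)),('spec',(300,335,185,255),(.005,.03)),('bottle',(335,370,120,165),(.03,.14))]:
    m=(u>u0)&(u<u1)&(v>v0)&(v<v1)&(Z>z0)&(Z<z1)
    q=P[m]; r=cv2.minAreaRect((q[:,:2]*1000).astype(np.float32)); print(lab,len(q),np.round(r[0],1),np.round(r[1],1),round(r[2],1),np.round(q.min(0),3),np.round(q.max(0),3))
E
```

```text
orange [180 119  47   7 210] ztop 0.093 [677.4 178.4] [109.2  11.9] 88.7
orange [194 140   7  25 126] ztop 0.121 [597.4 180.6] [12.1 56.8] 88.0
orange [422 162  13  10  40] ztop 0.028 [ 600.4 -372.4] [28.9 15.3] 61.8
orange [417 168  13  13  52] ztop 0.028 [ 578.9 -358.3] [29.4 19. ] 48.7
orange [173 185  48   7 233] ztop 0.093 [519.6 183.2] [109.2  12.3] 88.0
orange [385 199  20  24 203] ztop 0.050 [ 484.3 -283.3] [55.4 39.6] 9.3
orange [372 255  38  37 387] ztop 0.051 [ 336.1 -273.4] [53.5 77. ] 38.3
red [264 186   8   7  43] ztop 0.134 [514.4  15.7] [14.6 14.4] 46.3
blue [134  45  58  30 572] ztop 0.044 [854.2 302.5] [143.8  54.2] 78.3
blue [ 433   54   59   32 1017] ztop 0.073 [ 838.1 -447.7] [ 49.9 141.2] 17.0
blue [352 129   9   9  64] ztop 0.131 [ 648.9 -179.3] [19.7 17.5] 22.5
blue [406 196  20  24 189] ztop 0.050 [ 493.2 -333.2] [55.4 39.8] 10.4
blue [  0 233  81  95 687] ztop 0.032 [265.7 502.6] [137.4 268.1] 56.1
green [345 132  17  17  82] ztop 0.094 [ 641.7 -174.5] [28.9 20.2] 56.1
green [363 202  20  25 211] ztop 0.049 [ 476.2 -230.6] [55.5 39.9] 9.1
rack 1351 [ 484.6 -282.6] [ 56.2 161.8] 9.1 [ 0.445 -0.367  0.045] [ 0.521 -0.2    0.061]
rackall 1868 [ 481.2 -283.4] [ 68.2 166.3] 7.1 [ 0.438 -0.369  0.006] [ 0.525 -0.198  0.061]
lblock 2538 [595.4  69.8] [113.8 170.7] 88.7 [0.509 0.011 0.078] [0.682 0.125 0.092]
marker 8415 [596.9 173.1] [321.  173.7] 88.8 [0.509 0.011 0.06 ] [0.686 0.335 0.092]
spec 395 [462.  -98.4] [170.4  82. ] 1.6 [ 0.377 -0.14   0.005] [ 0.546 -0.056  0.017]
bottle 365 [ 644.9 -178.5] [43.8 36.6] 76.0 [ 0.626 -0.2    0.031] [ 0.666 -0.157  0.133]
```

View pics/crop1.png

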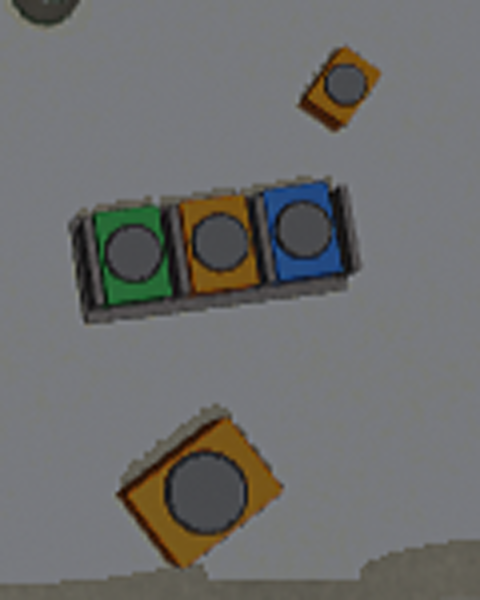

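View pics/crop2.png

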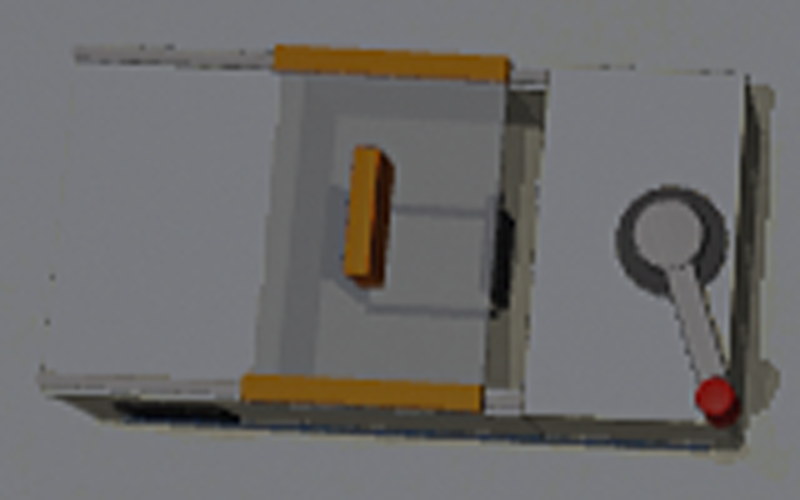

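The crop confirms it: the middle-bay orange block at (395,210) measures 55.4 x 39.6 mm. That matches the description, and the other two are clearly smaller or larger. The marker shows its guard about 12 mm open and the lever at rest, post at (268,190). Now moving above the rack.

```bash
cat >> h.py <<'E'
def rel(*targets):
    "print tool-frame shift and roll (10deg units) from measured pose to world targets (x,y,z mm, yaw deg)"
    o=robot.get_obs(); p=o['tool_pos']*1000; y=o['ee_rot'][2]; c,s=np.cos(y),np.sin(y)
    print('now',np.round(p,1),'yaw %.1f'%np.degrees(y),'t %.2f w %.3f F'%(o['time'],o['width']),np.round(o['wrist_force'],1))
    for t in targets:
        d=np.array(t[:3])-p; dy=(t[3]-np.degrees(y)+180)%360-180
        print(t,'-> [%.4f,%.4f,%.4f] roll %.2f'%((c*d[0]+s*d[1])/1e3,(s*d[0]-c*d[1])/1e3,-d[2]/1e3,-dy/10))
E
python3 -c "
from h import *
rel((484.5,-282.5,180,99.3))"
```

```text
now [ 121.5 -535.9  204.4] yaw 12.8 t 0.10 w 0.094 F [-0.3  0.4 -0.1]
(484.5, -282.5, 180, 99.3) -> [0.4101,-0.1669,0.0244] roll -8.65
```

Call:
carry_out([
  [[0.05,-0.02,0.0],-1,-1],
  [[0.1,-0.04,0.0],-2,-1],
  [[0.15,-0.06,0.0],-3,-1],
  [[0.2,-0.08,0.0],-4,-1],
  [[0.25,-0.1,0.005],-5,-1],
  [[0.3,-0.12,0.01],-6,-1],
  [[0.35,-0.14,0.015],-7,-1],
  [[0.39,-0.16,0.02],-8,-1],
  [[0.41,-0.167,0.024],-8.65,-1],
  [[0.41,-0.167,0.024],-8.65,-1],
])

```text
time: 1.35
tool_pos: [0.4849, -0.2817, 0.1802]
ee_rot: [-3.14, -0.002, 1.734]
wrist_force: [-0.6, -0.2, -0.1]
width: 0.094
finger_force: 0.0
```

```bash
python3 - <<'E'
from h import *
s=snap('wrist'); save('w1',s['image']); P=cloud(s)
hsv=cv2.cvtColor(s['image'],cv2.COLOR_RGB2HSV); H,S,V=cv2.split(hsv)
m=((H>8)&(H<22)&(S>150)&(V>60))
n,l,st,_=cv2.connectedComponentsWithStats(m.astype(np.uint8))
for i in range(1,n):
    if st[i,4]<150: continue
    q=P[l==i]; q=q[np.isfinite(q[:,0])]
    if len(q)<50: continue
    z=np.percentile(q[:,2],80); t=q[abs(q[:,2]-z)<.005]
    r=cv2.minAreaRect((t[:,:2]*1000).astype(np.float32)); print(st[i],z,r)
rel((484.5,-282.5,20,99.3))
E
```

```text
[ 126  112   93   95 2538] 0.05078029331675401 ((339.5371398925781, -275.3932800292969), (55.192325592041016, 75.93598937988281), 38.1274299621582)
[ 296  173   58   42 1269] 0.04910521307952061 ((487.5104675292969, -284.41131591796875), (55.742488861083984, 39.44358825683594), 9.67025375366211)
[380 255  26  27 288] 0.027884002019982257 ((581.1174926757812, -360.0458679199219), (28.877595901489258, 17.5269832611084), 57.51399230957031)
[530 308  18  54 298] 0.29927349614759796 ((528.5121459960938, -248.30364990234375), (3.2778689861297607, 10.7402925491333), 11.407282829284668)
now [ 484.2 -282.6  180.7] yaw 99.2 t 1.40 w 0.094 F [-0.  -0.5 -0.3]
(484.5, -282.5, 20, 99.3) -> [0.0000,0.0003,0.1607] roll -0.01
```

View pics/w1.png

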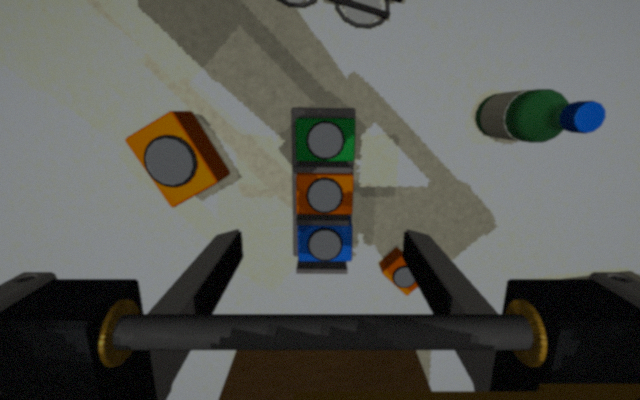

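The wrist view shows the orange carrier at (325,195), centred between the fingers with both finger paths clear. Descending to grip.

Call:
carry_out([
  [[-0.001,0.002,0.04],0,-1],
  [[-0.001,0.002,0.08],0,-1],
  [[-0.001,0.002,0.12],0,-1],
  [[-0.001,0.002,0.145],0,-1],
  [[-0.001,0.002,0.16],0,-1],
  [[-0.001,0.002,0.16],0,-1],
  [[-0.001,0.002,0.16],0,1],
  [[-0.001,0.002,0.16],0,1],
  [[-0.001,0.002,0.16],0,1],
  [[-0.001,0.002,0.16],0,1],
])

```text
time: 2.65
tool_pos: [0.4869, -0.2837, 0.0219]
ee_rot: [3.141, 0.001, 1.733]
wrist_force: [-0.6, -0.4, -0.0]
width: 0.0573
finger_force: 0.0
```

Call:
carry_out([
  [[0,0,0.001],0,1],
  [[0,0,0.001],0,1],
  [[0,0,0],0,1],
  [[0,0,-0.02],0,1],
  [[0,0,-0.045],0,1],
  [[0,0,-0.07],0,1],
  [[0,0,-0.09],0,1],
  [[0,0,-0.1],0,1],
])

```text
time: 3.65
tool_pos: [0.4869, -0.2838, 0.1222]
ee_rot: [3.141, 0.001, 1.733]
wrist_force: [0.2, 0.0, -0.8]
width: 0.0556
finger_force: 30.0
```

```bash
python3 -c "
from h import *
rel((370,60,120,-1.6),(370,60,11,-1.6))"
```

```text
now [ 486.9 -283.8  122.2] yaw 99.3 t 3.65 w 0.056 F [ 0.2  0.  -0.8]
(370, 60, 120, -1.6) -> [0.3581,-0.0600,0.0022] roll 10.09
(370, 60, 11, -1.6) -> [0.3581,-0.0600,0.1112] roll 10.09
```

Call:
carry_out([
  [[0.03,-0.005,0],1,1],
  [[0.07,-0.011,0],2,1],
  [[0.11,-0.018,0],3,1],
  [[0.15,-0.025,0],4,1],
  [[0.19,-0.032,0],5,1],
  [[0.23,-0.039,0],6,1],
  [[0.27,-0.046,0],7,1],
  [[0.31,-0.053,0],8,1],
  [[0.34,-0.058,0],9,1],
  [[0.358,-0.06,0],10,1],
])

```text
time: 4.9
tool_pos: [0.3686, 0.0613, 0.1206]
ee_rot: [-3.142, 0.001, -0.017]
wrist_force: [0.8, 0.0, -0.1]
width: 0.0558
finger_force: 30.0
```

Call:
carry_out([
  [[0,0,0.02],0.1,1],
  [[0,0,0.05],0.1,1],
  [[0,0,0.08],0.1,1],
  [[0,0,0.095],0.1,1],
  [[0,0,0.104],0.1,1],
  [[0,0,0.108],0.1,1],
  [[0,0,0.11],0.1,1],
  [[0,0,0.111],0.1,1],
  [[0,0,0.111],0.1,1],
])

```text
time: 6.02
tool_pos: [0.3701, 0.06, 0.0109]
ee_rot: [3.142, -0.001, -0.03]
wrist_force: [-0.5, -0.2, -0.6]
width: 0.056
finger_force: 30.0
```

Call:
carry_out([
  [[0,0,0.001],0,1],
  [[0,0,0.0015],0,1],
  [[0,0,0.0015],0,1],
])

```text
time: 6.4
tool_pos: [0.3702, 0.06, 0.0098]
ee_rot: [3.141, -0.001, -0.03]
wrist_force: [-1.5, 0.5, 5.6]
width: 0.0559
finger_force: 30.0
```

Call:
carry_out([
  [[0,0,0.0005],0,0.2],
  [[0,0,0],0,-1],
  [[0,0,0],0,-1],
  [[0,0,0],0,-1],
  [[0,0,0],0,-1],
  [[0,0,-0.03],0,-1],
  [[0,0,-0.08],0,-1],
  [[0,0,-0.13],0,-1],
  [[0,0,-0.15],0,-1],
  [[0,0,-0.15],0,-1],
])

```text
time: 7.65
tool_pos: [0.371, 0.06, 0.1607]
ee_rot: [-3.142, -0.004, -0.03]
wrist_force: [-0.1, 0.2, 0.3]
width: 0.0938
finger_force: 0.0
```

```bash
python3 -c "
from h import *
rel((597.5,181,170,-1.6),(597.5,181,96,-1.6))"
```

```text
now [371.   60.  160.7] yaw -1.7 t 7.65 w 0.094 F [-0.1  0.2  0.3]
(597.5, 181, 170, -1.6) -> [0.2227,-0.1278,-0.0093] roll -0.01
(597.5, 181, 96, -1.6) -> [0.2227,-0.1278,0.0647] roll -0.01
```

Call:
carry_out([
  [[0.04,-0.024,-0.01],0,-1],
  [[0.09,-0.052,-0.01],0,-1],
  [[0.14,-0.08,-0.01],0,-1],
  [[0.19,-0.109,-0.01],0,-1],
  [[0.223,-0.128,-0.01],0,-1],
  [[0.223,-0.128,-0.01],0,-1],
])

```text
time: 8.4
tool_pos: [0.5967, 0.1819, 0.1644]
ee_rot: [3.14, 0.006, -0.029]
wrist_force: [0.7, -1.0, -1.3]
width: 0.0941
finger_force: 0.0
```

```bash
python3 - <<'E'
from h import *
s=snap('wrist'); save('w2',s['image']); P=cloud(s)
H,S,V=cv2.split(cv2.cvtColor(s['image'],cv2.COLOR_RGB2HSV))
m=((H>8)&(H<22)&(S>150)&(V>60))
n,l,st,_=cv2.connectedComponentsWithStats(m.astype(np.uint8))
for i in range(1,n):
    if st[i,4]<150: continue
    q=P[l==i]; q=q[np.isfinite(q[:,0])]
    if len(q)<50: continue
    z=np.percentile(q[:,2],80); t=q[abs(q[:,2]-z)<.005]
    r=cv2.minAreaRect((t[:,:2]*1000).astype(np.float32)); print(st[i],round(z,3),np.round(r[0],1),np.round(r[1],1),r[2])
rel((597.5,181,96,-1.6))
E
```

```text
[ 251   90  150   17 2407] 0.092 [681.  176.6] [109.8  11.3] 88.40887451171875
[ 319  169   15   81 1133] 0.12 [602.6 178.6] [10.  58.5] 88.88921356201172
[ 263  284  128   13 1572] 0.092 [523.2 179.9] [109.3  13.2] 88.7822036743164
[409 365  51  27 661] 0.037 [373.4  59.7] [55.9 34.1] 88.09910583496094
now [595.7 181.3 165.5] yaw -1.7 t 8.45 w 0.094 F [-0.7  0.5 -0.4]
(597.5, 181, 96, -1.6) -> [0.0018,0.0002,0.0695] roll -0.01
```

View pics/w2.png

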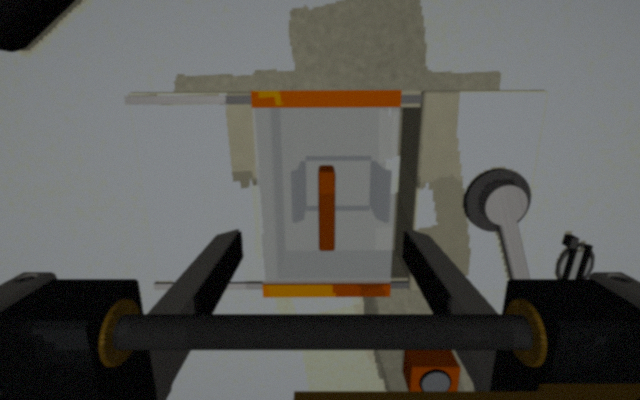

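The wrist view shows the rib at (327,210) between the open fingers, the lever post out of the way and the carrier upright on the bench at (432,375). Gripping the rib.

Call:
carry_out([
  [[0.003,0.001,0.03],0,-1],
  [[0.003,0.001,0.055],0,-1],
  [[0.003,0.001,0.068],0,-1],
  [[0.003,0.001,0.069],0,0],
  [[0.003,0.001,0.069],0,1],
  [[0.003,0.001,0.069],0,1],
  [[0.003,0.001,0.069],0,1],
  [[0.003,0.001,0.069],0,1],
  [[0.003,0.001,0.069],0,1],
  [[0.003,0.001,0.069],0,1],
])

```text
time: 9.7
tool_pos: [0.5995, 0.1801, 0.0999]
ee_rot: [3.141, 0.0, -0.03]
wrist_force: [-0.4, 0.9, -0.6]
width: 0.0273
finger_force: 0.0
```

Call:
carry_out([
  [[0,0,0.002],0,1],
  [[0,0,0.002],0,1],
  [[0,0,0.002],0,1],
  [[0,0,0.002],0,1],
])

```text
time: 10.2
tool_pos: [0.5994, 0.1798, 0.0975]
ee_rot: [3.141, 0.001, -0.03]
wrist_force: [-0.3, -1.1, -1.5]
width: 0.0116
finger_force: 30.0
```

Call:
carry_out([
  [[0,-0.01,0],0,1],
  [[0,-0.025,0],0,1],
  [[0,-0.04,0],0,1],
  [[0,-0.055,0],0,1],
  [[0,-0.07,0],0,1],
  [[0,-0.08,0],0,1],
  [[0,-0.085,0],0,1],
  [[0,-0.088,0],0,1],
  [[0,-0.088,0],0,1],
])

```text
time: 11.32
tool_pos: [0.6016, 0.2687, 0.0976]
ee_rot: [-3.141, 0.001, -0.03]
wrist_force: [-2.8, 0.3, -3.2]
width: 0.0117
finger_force: 30.0
```

Call:
carry_out([
  [[0,-0.002,0],0,1],
  [[0,-0.004,0],0,1],
  [[0,-0.006,0],0,1],
  [[0,-0.007,0],0,1],
])

```text
time: 11.82
tool_pos: [0.6016, 0.2714, 0.0976]
ee_rot: [3.134, 0.003, -0.032]
wrist_force: [-5.4, -10.0, -1.6]
width: 0.0116
finger_force: 30.0
```

Call:
carry_out([
  [[0,0.004,0],0,1],
  [[0,0.004,0],0,0.5],
  [[0,0.004,0],0,-1],
  [[0,0.004,0],0,-1],
  [[0,0.004,0],0,-1],
  [[0,0.004,-0.03],0,-1],
  [[0,0.004,-0.07],0,-1],
  [[0,0.004,-0.08],0,-1],
])

```text
time: 12.82
tool_pos: [0.6039, 0.2718, 0.1819]
ee_rot: [-3.139, -0.007, -0.03]
wrist_force: [-0.1, -0.4, 0.6]
width: 0.0784
finger_force: 0.0
```

```bash
python3 - <<'E'
from h import *
s=snap('top'); im=s['image']; P=cloud(s)
H,S,V=cv2.split(cv2.cvtColor(im,cv2.COLOR_RGB2HSV))
m=((H>5)&(H<22)&(S>150)&(V>50)&(np.arange(640)[None]<450))
n,l,st,_=cv2.connectedComponentsWithStats(m.astype(np.uint8))
for i in range(1,n):
    if st[i,4]<40: continue
    q=P[l==i]; q=q[np.isfinite(q[:,0])]
    if len(q)<30: continue
    z=np.percentile(q[:,2],80); t=q[abs(q[:,2]-z)<.005]
    r=cv2.minAreaRect((t[:,:2]*1000).astype(np.float32)); print(st[i],round(z,3),np.round(r[0],1),np.round(r[1],1),r[2])
save('top2',cv2.resize(im[100:280,110:310],None,fx=3,fy=3,interpolation=cv2.INTER_CUBIC))
# nest lips & end walls
rel((370,60,150,88.4),(370,60,10,88.4))
E
```

```text
[170 118  18   6  82] 0.093 [678.6 235.7] [11.2 40.1] 0.23879693448543549
[153 142   9  23 130] 0.121 [592.6 272.2] [12.5 44.6] 89.14408874511719
[415 162  20  20 136] 0.028 [ 588.2 -364.7] [29.2 42.6] 54.26888656616211
[136 183  46   7 240] 0.093 [521.2 270.8] [103.2  12.1] 88.76688385009766
[238 248  26  18 215] 0.038 [366.2  61.2] [55.8 38.9] 88.28050231933594
[370 255  40  37 453] 0.051 [ 336.2 -273.3] [54.3 77.1] 38.015472412109375
now [603.7 271.7 181.5] yaw -1.7 t 12.88 w 0.082 F [ 0.1 -0.3  0.6]
(370, 60, 150, 88.4) -> [-0.2272,0.2186,0.0315] roll -9.01
(370, 60, 10, 88.4) -> [-0.2272,0.2186,0.1715] roll -9.01
```

View pics/top2.png

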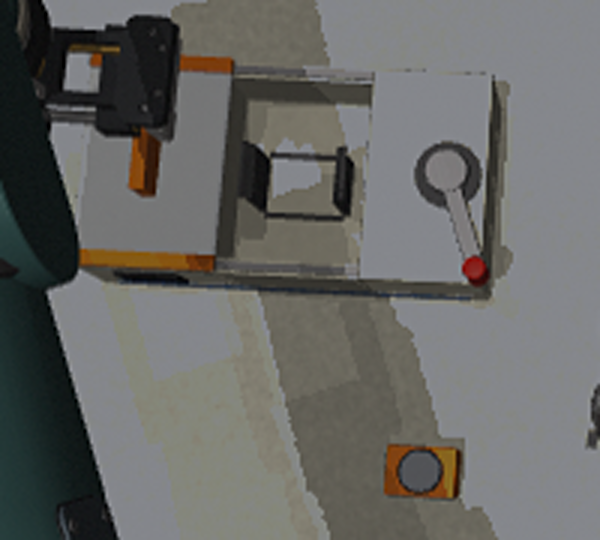

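The guard is fully open, the nest is clear at about (310,185) in the crop, and the carrier stands upright on the bench at (420,470). Going back for it the other way round.

Call:
carry_out([
  [[-0.025,0.024,0.0],-1,-1],
  [[-0.05,0.048,0.0],-2,-1],
  [[-0.08,0.076,0.0],-3,-1],
  [[-0.11,0.105,0.0],-4,-1],
  [[-0.14,0.134,0.01],-5,-1],
  [[-0.17,0.163,0.015],-6,-1],
  [[-0.2,0.192,0.02],-7,-1],
  [[-0.22,0.212,0.025],-8,-1],
  [[-0.227,0.218,0.03],-9,-1],
  [[-0.227,0.218,0.03],-9,-1],
])

```text
time: 14.12
tool_pos: [0.3674, 0.0598, 0.1462]
ee_rot: [-3.139, 0.0, 1.537]
wrist_force: [-0.3, 0.4, -0.1]
width: 0.0939
finger_force: 0.0
```

Call:
carry_out([
  [[0,0,0.04],0,-1],
  [[0,0,0.08],0,-1],
  [[0,0,0.12],0,-1],
  [[0,0,0.14],0,-1],
  [[0,0,0.141],0,0.3],
  [[0,0,0.141],0,1],
  [[0,0,0.141],0,1],
  [[0,0,0.141],0,1],
  [[0,0,0.141],0,1],
  [[0,0,0.141],0,1],
])

```text
time: 15.38
tool_pos: [0.369, 0.06, 0.0073]
ee_rot: [3.141, 0.0, 1.54]
wrist_force: [0.6, 0.1, 0.2]
width: 0.0397
finger_force: 30.0
```

Call:
carry_out([
  [[0,0,0],0,0],
  [[0,0,-0.001],0,0],
  [[0,0,-0.003],0,0],
  [[0,0,-0.003],0,1],
  [[0,0,-0.003],0,1],
  [[0,0,-0.003],0,1],
  [[0,0,-0.003],0,1],
])

```text
time: 16.25
tool_pos: [0.369, 0.0601, 0.0102]
ee_rot: [3.141, 0.0, 1.541]
wrist_force: [-0.1, 0.5, 1.3]
width: 0.04
finger_force: 30.0
```

Call:
carry_out([
  [[0,0,-0.02],0,1],
  [[0,0,-0.05],0,1],
  [[0,0,-0.09],0,1],
  [[0,0,-0.13],0,1],
  [[0,0,-0.17],0,1],
  [[0,0,-0.18],0,1],
  [[0,0,-0.18],0,1],
])

```text
time: 17.12
tool_pos: [0.3686, 0.0601, 0.1892]
ee_rot: [-3.141, 0.0, 1.54]
wrist_force: [0.4, -0.2, -2.2]
width: 0.0397
finger_force: 30.0
```

```bash
python3 - <<'E'
from h import *
s=dict(np.load('top.npz')); P=cloud(s); X,Y,Z=[P[...,i] for i in range(3)]
# marker outline: lever block & left block from open-guard picture; also nest interior
v,u=np.mgrid[:400,:640]
b=(u>185)&(u<232)&(v>125)&(v<190)
for lab,z0,z1 in (('endwalls',.06,.078),('lips',.0225,.03)):
    m=b&(Z>z0)&(Z<z1)&(abs(X-.597)<.03+(lab=='lips')*.01)&(abs(Y-.167)<.043); q=P[m]*1000
    print(lab,len(q))
    if lab=='endwalls':
        for sg in (-1,1):
            t=q[(q[:,1]-167)*sg>0]; print(sg,len(t),t.min(0).round(1),t.max(0).round(1))
    else:
        for sg in (-1,1):
            t=q[(q[:,0]-597)*sg>0]; print(sg,len(t),np.median(t,0).round(1),t.min(0).round(1),t.max(0).round(1))
rel((599,167,200,88.5),(599,167,31,88.5))
E
```

```text
endwalls 174
-1 64 [574.2 125.8  60.9] [618.5 136.2  77.6]
1 110 [576.5 198.8  60.3] [621.5 209.6  77.9]
lips 224
-1 116 [572.7 172.   24.1] [557.1 124.8  22.6] [595.7 209.5  29.8]
1 108 [622.  172.3  24.2] [598.  124.5  22.5] [635.9 208.9  29.9]
now [368.6  60.1 189.2] yaw 88.3 t 17.12 w 0.040 F [ 0.4 -0.2 -2.2]
(599, 167, 200, 88.5) -> [0.1139,0.2271,-0.0108] roll -0.02
(599, 167, 31, 88.5) -> [0.1139,0.2271,0.1582] roll -0.02
```

Call:
carry_out([
  [[0.015,0.03,0],0,1],
  [[0.035,0.07,0],0,1],
  [[0.055,0.11,0],0,1],
  [[0.075,0.15,0],0,1],
  [[0.095,0.19,0],0,1],
  [[0.108,0.218,0],0,1],
  [[0.1135,0.228,0],0,1],
  [[0.1135,0.228,0],0,1],
])

```text
time: 18.12
tool_pos: [0.5992, 0.1665, 0.1876]
ee_rot: [-3.137, 0.001, 1.541]
wrist_force: [0.1, -0.7, -1.2]
width: 0.0397
finger_force: 30.0
```

```bash
python3 - <<'E'
from h import *
rel((600,166.6,90,88.5),(600,166.6,45,88.5),(600,166.6,31,88.5))
E
```

```text
now [599.2 166.5 187.6] yaw 88.3 t 18.12 w 0.040 F [ 0.1 -0.7 -1.2]
(600, 166.6, 90, 88.5) -> [0.0001,0.0008,0.0976] roll -0.02
(600, 166.6, 45, 88.5) -> [0.0001,0.0008,0.1426] roll -0.02
(600, 166.6, 31, 88.5) -> [0.0001,0.0008,0.1566] roll -0.02
```

Call:
carry_out([
  [[0,0.001,0.04],0,1],
  [[0,0.001,0.075],0,1],
  [[0,0.001,0.1],0,1],
  [[0,0.001,0.115],0,1],
  [[0,0.001,0.128],0,1],
  [[0,0.001,0.138],0,1],
  [[0,0.001,0.142],0,1],
  [[0,0.001,0.142],0,1],
])

```text
time: 19.12
tool_pos: [0.6013, 0.1666, 0.0481]
ee_rot: [3.141, -0.0, 1.541]
wrist_force: [-0.3, -0.2, -1.6]
width: 0.0397
finger_force: 30.0
```

Call:
carry_out([
  [[0,-0.001,0.004],0,1],
  [[0,-0.001,0.009],0,1],
  [[0,-0.001,0.012],0,1],
  [[0,-0.001,0.014],0,1],
  [[0,-0.001,0.016],0,1],
  [[0,-0.001,0.017],0,1],
  [[0,-0.001,0.017],0,1],
])

```text
time: 20.0
tool_pos: [0.6001, 0.1666, 0.0309]
ee_rot: [-3.142, 0.0, 1.541]
wrist_force: [-0.3, 0.6, -1.2]
width: 0.0394
finger_force: 30.0
```

Call:
carry_out([
  [[0,0,0.0005],0,1],
  [[0,0,0.001],0,1],
  [[0,0,0.0015],0,1],
  [[0,0,0.0015],0,1],
])

```text
time: 20.5
tool_pos: [0.6002, 0.1667, 0.0302]
ee_rot: [3.141, -0.0, 1.541]
wrist_force: [-2.1, 0.1, 3.0]
width: 0.0394
finger_force: 30.0
```

Call:
carry_out([
  [[0,0,0],0,0.2],
  [[0,0,0],0,-0.2],
  [[0,0,0],0,-0.2],
  [[0,0,0],0,-0.2],
  [[0,0,-0.03],0,-0.2],
  [[0,0,-0.07],0,-0.2],
  [[0,0,-0.12],0,-0.2],
  [[0,0,-0.16],0,-0.2],
  [[0,0,-0.16],0,-0.2],
])

```text
time: 21.62
tool_pos: [0.6024, 0.167, 0.1944]
ee_rot: [3.132, -0.002, 1.541]
wrist_force: [0.3, 0.4, -0.6]
width: 0.0565
finger_force: 0.0
```

```bash
python3 - <<'E'
from h import *
s=snap('wrist'); save('w3',s['image'])
P=cloud(s)*1000
H,S,V=cv2.split(cv2.cvtColor(s['image'],cv2.COLOR_RGB2HSV))
m=((H>5)&(H<22)&(S>150)&(V>50)&(abs(P[...,0]-600)<40)&(abs(P[...,1]-167)<45)&(P[...,2]>40)&(P[...,2]<75))
q=P[m]; r=cv2.minAreaRect(q[:,:2].astype(np.float32)); print(len(q),np.round(np.percentile(q[:,2],[5,50,95]),1),r)
rel((600,271.5,185,-1.6),(600,271.5,98,-1.6))
E
```

```text
1261 [53.7 56.4 58. ] ((600.2190551757812, 165.9700164794922), (64.58265686035156, 38.958717346191406), 88.92892456054688)
now [601.  166.8 191.2] yaw 88.3 t 21.68 w 0.056 F [-0.3  0.1 -0.9]
(600, 271.5, 185, -1.6) -> [0.1046,-0.0042,0.0062] roll 8.99
(600, 271.5, 98, -1.6) -> [0.1046,-0.0042,0.0932] roll 8.99
```

View pics/w3.png

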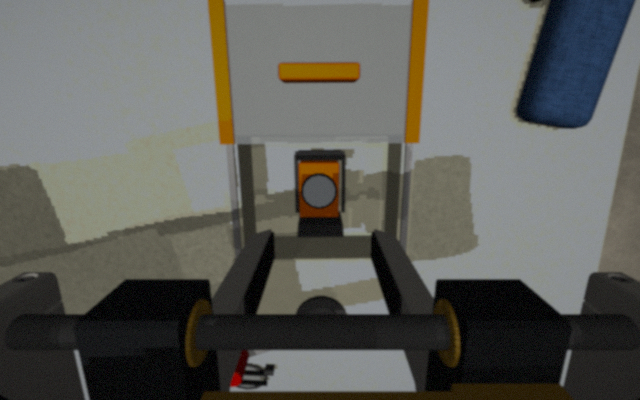

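The wrist view shows the carrier at (320,190), level in the nest between the dark end walls (top at 56 mm). The rib is at (320,72). Next, shut the guard.

Call:
carry_out([
  [[0.012,0,0],1,-0.5],
  [[0.024,0,0],2,-0.5],
  [[0.036,0,0],3,-0.5],
  [[0.048,0,0],4,-0.5],
  [[0.06,0,0],5,-0.5],
  [[0.072,-0.001,0],6,-0.5],
  [[0.084,-0.002,0],7,-0.5],
  [[0.098,-0.003,0],8,-0.5],
  [[0.1045,-0.004,0.004],9,-0.5],
  [[0.1045,-0.004,0.005],9,-0.5],
])

```text
time: 22.92
tool_pos: [0.598, 0.2712, 0.181]
ee_rot: [3.14, 0.005, -0.027]
wrist_force: [-0.6, 0.1, -0.3]
width: 0.0706
finger_force: 0.0
```

```bash
python3 - <<'E'
from h import *
rel((600,271.5,98,-1.6))
E
```

```text
now [598.  271.2 181. ] yaw -1.6 t 22.93 w 0.071 F [-0.6  0.1 -0.3]
(600, 271.5, 98, -1.6) -> [0.0020,-0.0004,0.0830] roll 0.00
```

Call:
carry_out([
  [[0.001,0,0.03],0,-0.5],
  [[0.001,0,0.065],0,-0.5],
  [[0.001,0,0.083],0,-0.5],
  [[0.001,0,0.085],0,0],
  [[0.001,0,0.086],0,1],
  [[0.001,0,0.086],0,1],
  [[0.001,0,0.086],0,1],
  [[0.001,0,0.086],0,1],
  [[0.001,0,0.086],0,1],
  [[0.001,0,0.086],0,1],
])

```text
time: 24.18
tool_pos: [0.6003, 0.2712, 0.0986]
ee_rot: [3.142, -0.0, -0.03]
wrist_force: [-0.1, -0.5, -0.1]
width: 0.0115
finger_force: 30.0
```

Call:
carry_out([
  [[0,0.01,0],0,1],
  [[0,0.025,0],0,1],
  [[0,0.04,0],0,1],
  [[0,0.055,0],0,1],
  [[0,0.07,0],0,1],
  [[0,0.085,0],0,1],
  [[0,0.096,0],0,1],
  [[0,0.101,0],0,1],
  [[0,0.103,0],0,1],
  [[0,0.103,0],0,1],
])

```text
time: 25.42
tool_pos: [0.5977, 0.1677, 0.0986]
ee_rot: [3.14, -0.001, -0.03]
wrist_force: [6.0, -0.6, -0.7]
width: 0.0118
finger_force: 30.0
```

Call:
carry_out([
  [[0,0.002,0],0,1],
  [[0,0.004,0],0,1],
  [[0,0.005,0],0,1],
  [[0,0.006,0],0,1],
])

```text
time: 25.92
tool_pos: [0.5977, 0.1664, 0.0986]
ee_rot: [-3.134, -0.002, -0.028]
wrist_force: [7.0, 12.0, -2.4]
width: 0.0116
finger_force: 30.0
```

Call:
carry_out([
  [[0,-0.004,0],0,1],
  [[0,-0.004,0],0,0.5],
  [[0,-0.004,0],0,-0.5],
  [[0,-0.004,0],0,-0.5],
  [[0,-0.004,0],0,-0.5],
  [[0,-0.004,-0.03],0,-0.5],
  [[0,-0.004,-0.06],0,0.5],
  [[0,-0.004,-0.08],0,1],
  [[0,-0.004,-0.08],0,1],
])

```text
time: 27.05
tool_pos: [0.5981, 0.1663, 0.1808]
ee_rot: [-3.141, -0.004, -0.03]
wrist_force: [0.3, 0.2, -0.2]
width: 0.035
finger_force: 0.0
```

```bash
python3 - <<'E'
from h import *
s=snap('top'); im=s['image']; P=cloud(s)*1000
H,S,V=cv2.split(cv2.cvtColor(im,cv2.COLOR_RGB2HSV))
u=np.arange(640)[None]
m=(H>5)&(H<22)&(S>150)&(V>50)&(u<300)
n,l,st,_=cv2.connectedComponentsWithStats(m.astype(np.uint8))
for i in range(1,n):
    if st[i,4]<40: continue
    q=P[l==i]; q=q[np.isfinite(q[:,0])]
    z=np.percentile(q[:,2],80); t=q[abs(q[:,2]-z)<5]
    r=cv2.minAreaRect(t[:,:2].astype(np.float32)); print(st[i],round(z,1),np.round(r[0],1),np.round(r[1],1),r[2])
m=(H<6)&(S>150)&(V>50)&(P[...,2]>127)&(u<300)&(u>200)
q=P[m]; c=(q.max(0)+q.min(0))/2; print('post',len(q),c,np.ptp(q,0))
piv=np.array([600.2,166.5])+125*np.array([-np.sin(np.radians(1.4)),-np.cos(np.radians(1.4))])
print('piv',piv); d=np.array(c[:2])+[2.7,-1.2]-piv; a0=np.degrees(np.arctan2(d[1],d[0])); print('r',np.hypot(*d),'ang',a0)
for k in (0,1,2):pass
tg=[]
for da,gap in [(-8,17),(0,17),(17.2,17),(34.4,17),(51.6,17),(68.8,17),(68.8,14)]:
    a=np.radians(a0+da); p=piv+85*np.array([np.cos(a),np.sin(a)])-gap*np.array([-np.sin(a),np.cos(a)])
    tg.append((p[0].round(1),p[1].round(1),108,round(a0+da-90,1)))
rel((tg[0][0],tg[0][1],180,tg[0][3]),*tg)
E
```

```text
[199 149   9  18 120] 120.0 [586.9 168. ] [11.8 37.7] 87.2713394165039
[192 186  35   7 176] 92.6 [518.3 153.2] [77.1 11.9] 89.1662826538086
post 45 [513.50616645  15.26609157 131.94711789] [15.78748276 15.86460795  6.87286801]
piv [597.14597773  41.53731378]
r 85.47468104717612 ang -161.25262878404178
now [597.3 166.1 179. ] yaw -1.7 t 27.10 w 0.031 F [-0.2 -0.7 -0.3]
(np.float64(510.5), np.float64(42.4), 180, np.float64(-259.3)) -> [-0.0830,0.1263,-0.0010] roll -10.24
(np.float64(510.5), np.float64(42.4), 108, np.float64(-259.3)) -> [-0.0830,0.1263,0.0710] roll -10.24
(np.float64(511.2), np.float64(30.3), 108, np.float64(-251.3)) -> [-0.0819,0.1384,0.0710] roll -11.04
(np.float64(518.4), np.float64(5.4), 108, np.float64(-234.1)) -> [-0.0740,0.1631,0.0710] roll -12.76
(np.float64(532.6), np.float64(-16.3), 108, np.float64(-216.9)) -> [-0.0591,0.1843,0.0710] roll -14.48
(np.float64(552.5), np.float64(-32.8), 108, np.float64(-199.7)) -> [-0.0387,0.2002,0.0710] roll -16.20
(np.float64(576.5), np.float64(-42.7), 108, np.float64(-182.5)) -> [-0.0145,0.2094,0.0710] roll -17.92
(np.float64(579.5), np.float64(-42.8), 108, np.float64(-182.5)) -> [-0.0115,0.2094,0.0710] roll -17.92
```

Call:
carry_out([
  [[-0.008,0.012,0],-1,1],
  [[-0.016,0.025,0],-2,1],
  [[-0.025,0.038,0],-3,1],
  [[-0.033,0.05,0],-4,1],
  [[-0.042,0.063,0],-5,1],
  [[-0.05,0.076,0],-6,1],
  [[-0.058,0.088,0],-7,1],
  [[-0.066,0.101,0],-8,1],
  [[-0.075,0.114,0],-9,1],
  [[-0.083,0.126,0],-10,1],
])

```text
time: 28.35
tool_pos: [0.509, 0.0423, 0.1764]
ee_rot: [-3.138, -0.0, 1.721]
wrist_force: [0.5, 0.6, -0.8]
width: 0.0006
finger_force: 0.0
```

Call:
carry_out([
  [[0,0,0.03],-0.2,1],
  [[0,0,0.055],-0.2,1],
  [[0,0,0.07],-0.2,1],
  [[0,0,0.072],-0.2,1],
  [[0,0,0.072],-0.2,1],
])

```text
time: 28.98
tool_pos: [0.5107, 0.0428, 0.1069]
ee_rot: [3.141, 0.0, 1.75]
wrist_force: [0.2, 0.7, 0.1]
width: 0.0003
finger_force: 0.0
```

```bash
python3 - <<'E'
from h import *
piv=np.array([597.1,41.5]); a0=-161.25
tg=[]
for da in (0,9,18,27,36,45,54,62,66,68.8):
    a=np.radians(a0+da); p=piv+85*np.array([np.cos(a),np.sin(a)])-17*np.array([-np.sin(a),np.cos(a)])
    tg.append((round(p[0],1),round(p[1],1),108,round(a0+da-90,1)))
rel(*tg)
E
```

```text
now [510.7  42.8 106.9] yaw 100.3 t 28.98 w 0.000 F [0.2 0.7 0.1]
(np.float64(511.1), np.float64(30.3), 108, -251.2) -> [-0.0124,-0.0018,-0.0011] roll -0.85
(np.float64(514.0), np.float64(17.0), 108, -242.2) -> [-0.0260,-0.0013,-0.0011] roll -1.75
(np.float64(518.8), np.float64(4.3), 108, -233.2) -> [-0.0393,0.0011,-0.0011] roll -2.65
(np.float64(525.6), np.float64(-7.5), 108, -224.2) -> [-0.0522,0.0057,-0.0011] roll -3.55
(np.float64(534.2), np.float64(-18.1), 108, -215.2) -> [-0.0641,0.0123,-0.0011] roll -4.45
(np.float64(544.3), np.float64(-27.2), 108, -206.2) -> [-0.0749,0.0206,-0.0011] roll -5.35
(np.float64(555.7), np.float64(-34.6), 108, -197.2) -> [-0.0842,0.0305,-0.0011] roll -6.25
(np.float64(566.7), np.float64(-39.7), 108, -189.2) -> [-0.0912,0.0404,-0.0011] roll -7.05
(np.float64(572.4), np.float64(-41.6), 108, -185.2) -> [-0.0941,0.0457,-0.0011] roll -7.45
(np.float64(576.5), np.float64(-42.7), 108, -182.4) -> [-0.0959,0.0495,-0.0011] roll -7.73
```

Call:
carry_out([
  [[-0.012,-0.002,-0.001],-0.8,1],
  [[-0.026,-0.001,-0.001],-1.7,1],
  [[-0.039,0.001,-0.001],-2.6,1],
  [[-0.052,0.006,-0.001],-3.5,1],
  [[-0.064,0.012,-0.001],-4.4,1],
  [[-0.075,0.021,-0.001],-5.3,1],
  [[-0.084,0.03,-0.001],-6.2,1],
  [[-0.091,0.04,-0.001],-7.0,1],
  [[-0.094,0.046,-0.001],-7.4,1],
  [[-0.095,0.048,-0.001],-7.6,1],
])

```text
time: 30.22
tool_pos: [0.5734, -0.0426, 0.1088]
ee_rot: [-3.141, -0.003, 3.078]
wrist_force: [-6.1, -0.6, 3.6]
width: 0.0003
finger_force: 2.9
```

```bash
python3 - <<'E'
from h import *
piv=np.array([597.1,41.5]); a0=-161.25
tg=[]
for da,g in ((68.8,17),(68.8,14),(68.8,12),(68.8,9)):
    a=np.radians(a0+da); p=piv+85*np.array([np.cos(a),np.sin(a)])-g*np.array([-np.sin(a),np.cos(a)])
    tg.append((round(p[0],1),round(p[1],1),108,round(a0+da-90,1)))
rel(*tg)
s=snap('side'); save('s3',cv2.resize(s['image'][130:230,280:410],None,fx=5,fy=5,interpolation=cv2.INTER_CUBIC))
E
```

```text
now [573.4 -42.6 108.8] yaw 176.3 t 30.23 w 0.000 F [-6.1 -0.6  3.6]
(np.float64(576.5), np.float64(-42.7), 108, -182.4) -> [-0.0031,0.0001,0.0008] roll -0.13
(np.float64(579.5), np.float64(-42.8), 108, -182.4) -> [-0.0061,0.0002,0.0008] roll -0.13
(np.float64(581.5), np.float64(-42.9), 108, -182.4) -> [-0.0081,0.0002,0.0008] roll -0.13
(np.float64(584.5), np.float64(-43.0), 108, -182.4) -> [-0.0111,0.0003,0.0008] roll -0.13
```

Call:
carry_out([
  [[-0.002,0,0],0,1],
  [[-0.004,0,0],0,1],
  [[-0.006,0,0],0,1],
  [[-0.006,0,0],0,1],
])

```text
time: 30.78
tool_pos: [0.5768, -0.0431, 0.1088]
ee_rot: [-3.14, -0.008, 3.076]
wrist_force: [-11.3, -1.8, 6.2]
width: 0.0003
finger_force: 5.6
```

Call:
carry_out([
  [[-0.002,0,0],0,1],
  [[-0.004,0,0],0,1],
  [[-0.004,0,0],0,1],
  [[-0.004,0,0],0,1],
  [[-0.004,0,0],0,1],
  [[-0.004,0,0],0,1],
  [[-0.004,0,0],0,1],
  [[-0.004,0,0],0,1],
])

```text
time: 31.78
tool_pos: [0.5775, -0.0432, 0.1087]
ee_rot: [-3.14, -0.016, 3.076]
wrist_force: [-19.4, -1.0, 10.3]
width: 0.0005
finger_force: 9.6
```

The lever is on its stop: force rose to 19 N with almost no travel, and it was held for about 1 s. Now backing off along the arc so it can spring back.

```bash
python3 - <<'E'
from h import *
piv=np.array([597.1,41.5]); a0=-161.25
tg=[]
for da in (58,48,38,28,18,8,-2,-12):
    a=np.radians(a0+da); p=piv+85*np.array([np.cos(a),np.sin(a)])-21*np.array([-np.sin(a),np.cos(a)])
    tg.append((round(p[0],1),round(p[1],1),108,round(a0+da-90,1)))
rel(*tg)
E
```

```text
now [577.5 -43.2 108.7] yaw 176.2 t 31.77 w 0.001 F [-19.4  -1.   10.3]
(np.float64(557.2), np.float64(-36.4), 108, -193.2) -> [0.0207,0.0055,0.0007] roll 0.94
(np.float64(544.3), np.float64(-28.3), 108, -203.2) -> [0.0341,0.0127,0.0007] roll 1.94
(np.float64(532.9), np.float64(-18.1), 108, -213.2) -> [0.0461,0.0221,0.0007] roll 2.94
(np.float64(523.6), np.float64(-6.0), 108, -223.2) -> [0.0562,0.0336,0.0007] roll 3.94
(np.float64(516.4), np.float64(7.5), 108, -233.2) -> [0.0643,0.0466,0.0007] roll 4.94
(np.float64(511.7), np.float64(22.0), 108, -243.2) -> [0.0699,0.0608,0.0007] roll 5.94
(np.float64(509.7), np.float64(37.1), 108, -253.2) -> [0.0729,0.0757,0.0007] roll 6.94
(np.float64(510.2), np.float64(52.4), 108, -263.2) -> [0.0734,0.0910,0.0007] roll 7.94
```

Call:
carry_out([
  [[0.014,0.002,0],0.5,1],
  [[0.028,0.005,0],0.9,1],
  [[0.041,0.013,0],1.9,1],
  [[0.053,0.022,0],2.9,1],
  [[0.063,0.034,0],3.9,1],
  [[0.071,0.047,0],4.9,1],
  [[0.077,0.061,0],5.9,1],
  [[0.08,0.076,0],6.9,1],
  [[0.08,0.091,0],7.9,1],
  [[0.08,0.091,-0.03],7.9,1],
])

```text
time: 33.02
tool_pos: [0.5094, 0.0542, 0.1365]
ee_rot: [-3.138, -0.001, 1.698]
wrist_force: [1.0, -1.1, -0.0]
width: 0.0007
finger_force: 0.0
```

Call:
carry_out([
  [[0,0,-0.04],0,1],
  [[0.04,-0.04,-0.08],0,1],
  [[0.04,-0.08,-0.08],0,1],
  [[0.04,-0.12,-0.08],0,1],
  [[0.04,-0.15,-0.08],0,1],
  [[0.04,-0.15,-0.08],0,1],
  [[0.04,-0.15,-0.08],0,1],
])

```text
time: 33.9
tool_pos: [0.3577, 0.074, 0.2184]
ee_rot: [3.139, 0.0, 1.698]
wrist_force: [0.1, 0.2, 0.4]
width: 0.0004
finger_force: 0.0
```

```bash
python3 - <<'E'
from h import *
s=snap('top'); im=s['image']; P=cloud(s)*1000
H,S,V=cv2.split(cv2.cvtColor(im,cv2.COLOR_RGB2HSV)); u=np.arange(640)[None]
m=(H<6)&(S>150)&(V>50)&(P[...,2]>127)&(u<300)&(u>200)
q=P[m]; print('post',(q.max(0)+q.min(0))/2)
m=(H>5)&(H<22)&(S>150)&(V>50)&(u<300)
n,l,st,_=cv2.connectedComponentsWithStats(m.astype(np.uint8))
for i in range(1,n):
    if st[i,4]<40: continue
    q=P[l==i]; q=q[np.isfinite(q[:,0])]; z=np.percentile(q[:,2],80); t=q[abs(q[:,2]-z)<5]
    r=cv2.minAreaRect(t[:,:2].astype(np.float32)); print(st[i],round(z,1),np.round(r[0],1),np.round(r[1],1),r[2])
save('top3',cv2.resize(im[100:290,120:440],None,fx=2.4,fy=2.4,interpolation=cv2.INTER_CUBIC))
rel()
E
```

```text
post [514.28077173  15.47372628 131.56914763]
[185 119  47   7 212] 92.9 [676.8 166.5] [109.4  12.4] 89.00189208984375
[199 140   7  27 139] 120.7 [597.1 168.1] [11.7 58.3] 89.89078521728516
[179 185  48   8 246] 92.9 [518.7 169.3] [110.   12.2] 88.57360076904297
now [357.7  74.  218. ] yaw 97.3 t 33.95 w 0.001 F [ 0.3  0.  -0.1]
```

View pics/top3.png

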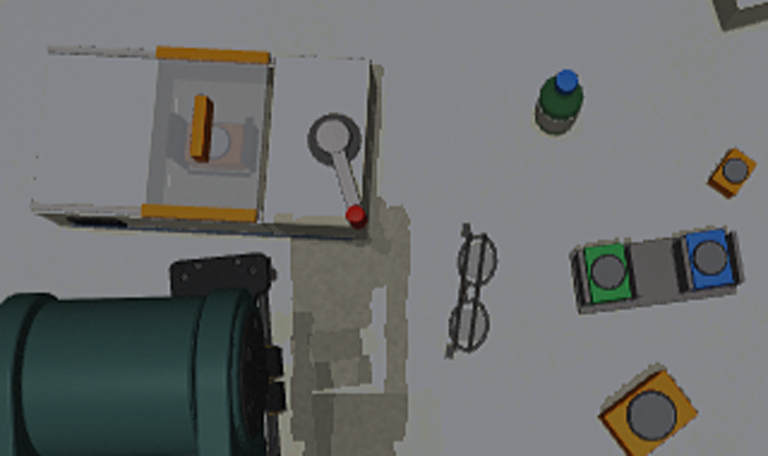

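The last view shows the guard shut over the carrier in the nest (about (215,145)) and the lever post back at rest (355,215). The other carriers, spectacles and bottle are untouched, and the arm is clear.

```bash
python3 -c "
from bench import robot
print(robot.close_job())"
```

```text
the job is handed in; nothing more can be done
None
```

I've handed the job in at about 34 s: the orange carrier is down in the nest under the shut guard, the lever was held at its stop for about 1 s and sprang fully back, and nothing else was moved; no verdict came back.

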